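Turn the two-sided reference tile with the lifter

TASK

Turn the spectrophotometer's two-sided reference tile to its white face without touching it with the gripper: take the lifter, feel its blade down onto the cradle's relief floor, slide it under the tile's near edge until it butts against the step, then lever and tilt the tile up and over the ridge so that it drops into the far bay. With the lifter push the turned tile fully home and press it firmly against the far stop (5 to 10 N for half a second) so that it seats, then stand the lifter upright on the open bench, clear of the cradle, and let go of it. Work gently, because tile and cradle mark easily, keep the tile in the cradle and leave the things around alone.

Things in the scene. Friction and masses are not known exactly. Their poses are not given: they have to be found in the camera images.
- cradle: Grey metal turnover cradle, fixed to the bench. Origin under the middle of its ridge; x = turning direction (near bay, over the ridge, to the far stop), z up. It stands on levelling feet: its height varies by up to 6 mm, its z tells only roughly, find the level by touch. Above the origin: relief floor 20 mm, seat (floor of both bays) 23.2 mm. Cheeks 53 mm apart, 9 mm above the seat.
- cradle_entry (a point): Point on the relief floor, midway across, 75 mm before the ridge's middle, about 11 mm before the tile's near edge. The relief floor is 69 mm wide, open at its front (17 mm nearer); the cheeks begin 9 mm farther on. The blade is set down here and slid along +x under the tile until its tip meets the step.
- cradle_step (a point): Middle of the relief floor's far end, 47.5 mm before the ridge's middle: an upright step, 3.2 mm high, up to the seat.
- cradle_ridge (a point): Mid-ridge at seat level. The ridge is a square bar across the cradle, 6 mm thick (3 mm either side of this point), 3 mm above the seat.
- cradle_home (a point): Where the tile's centre is when the turned tile is home against the far stop: 38 mm past the ridge's middle, 5 mm above the seat. The stop's face is 30 mm farther on; a lip on it reaches 5 mm back over the bay, 12 mm above the seat, and the tile's end slides under it.
- tile_centre (a point): Centre of the loose tile: steel carrier 60 mm (along the cradle's x) x 50 x 10 mm, 55 to 105 g, 32 x 38 mm inlays: black on the +z face (up at the start), white below. It starts in the near bay, far edge at the ridge; its near edge overhangs the relief by 16 mm with a 3.2 mm gap below. Tipped over the ridge it drops into the far bay, near end still on the ridge, until pushed home.
- lifter_grip (a point): Centre of the loose lifter's upright blue grip, 13 mm thick (y) x 26 mm (x) x 48 mm tall, 40 mm above the lifter's flat sole. x points toward the blade's tip, z up. It stands on its sole on the open bench at the start; 130 g. Grip from 16 mm above the sole, cap top at 67 mm.
- lifter_tip (a point): Middle of the blade's front edge, 60 mm ahead of the grip's centre; the blade is rigid steel, 2 mm thick, 28 mm wide, this point 1 mm above the sole. The sole reaches 24 mm behind the grip's centre.
- beaker: Small glass beaker, 51 mm wide, 69 mm tall, loose; origin under its centre. A bystander.
- petri_dishes: Two stacked petri dishes, 89 mm across, 33 mm tall, loose; origin under the centre. A bystander.
- tape_roll: Pink roll of tape, 52 mm across, 22 mm tall, lying loose; origin under its centre. A bystander.
Things that resemble listed ones, but are neither listed nor needed, are in the scene too. What is meant by the part that bears lifter_grip is not green, and is the smaller of those in its own colour. Of the things that look like the part that bears tile_centre, the smaller one is meant.

How it is judged:
By the outcome, as a careful person would: the job done as asked, in the order asked, and still so for the second after the job is handed in, with the robot touching nothing.
It also fails if it takes over 64 s, if anything falls off the work surface, if the arm or the gripper's body presses on something with over 40 N, if the wrist force passes 120 N, or if a joint passes its speed limit or range.

ROBOT

A 6-joint arm with a two-finger parallel gripper is mounted at the origin on a cart in front of the work surface, level with it; the furniture and walls round the work are solid. World frame = base frame: x ahead of the robot, y to its left, z up, the work surface at z = 0. Lengths are in mm, angles in rad, forces in N, time in s.
With the tool pointing down it reaches from about 325 to 875 mm from the base axis. Payload 4.4 kg.
Tool frame: the origin (TCP) lies on the centre line of the jaws, within the pads' length; the fingertips stand ahead of it and the grasp point (between the pads) lies 6 mm ahead of it (ctrl.tcp_to_tips is the z of the fingertips in the tool frame, in mm); z points along the fingers, y is the direction in which the jaws open and shut (so a half turn about z gives the same grasp; the last joint's range is limited). The gripper opens to 85 mm and grips with 20 to 120 N. Pads are 22 mm wide; open, the fingers measure 114 mm over their backs; the gripper's body (76 mm by 85 mm) begins 54 mm behind the grasp point. The pads swing forward as they close: fully open they stand 13 mm farther back than shut.
Start: joints at [1.157, 0.207, 1.542, -0, 1.393, -0.15], TCP at [149.942, 555.108, 256.282] pointing down, gripper open.
Joint ranges: [-2.73, 2.73], [-0.86, 2.22], [0.23, 2.46], [-1.11, 4.25], [0.08, 2.63], [-2.82, 2.82]. Speed limits (rad/s): [2.79, 2.79, 3.14, 3.14, 3.14, 3.14].

INTERFACE

Orientations are given as a 3x3 rotation matrix whose columns are the frame's x, y, z axes.
In Python, from plant import ctrl, sensors, optics gives the robot as it stands. Calls block until the motion is done:
- ctrl.move_ptp(position, orientation): joint-space move of the TCP to a pose.
- ctrl.move_l(position, rot=None, vel=150, threshold=None): straight line of the TCP; rot=None keeps the orientation; vel is the mean speed in mm/s. With threshold (N) it stops when the force on the tool has changed by that much, and returns True; else False.
- ctrl.set_joints(angles): joint-space move.
- ctrl.gripper_to(opening, force=None): finger opening in mm; force is the grip in N (None keeps the last); returns when the fingers have stopped.
- ctrl.hold(seconds).
- ctrl.solve_ik(position, orientation): joint angles nearest the present ones, or None.
- sensors.read_state(): the state.
- optics.grab_frame(name): name is "scene" or "top"; returns (picture, depth): 480x640x3 uint8, red, green, blue; 480x640 float32, mm along the optical axis (not along the pixel's ray), 0 where there is no reading.
- optics.camera_params(name): a dict with "mtx" (3x3 intrinsics, pixels), "R" (3x3) and "t" (3): a world point X has camera coordinates R X + t. Camera axes: x right, y down, z forward; pixel columns grow to the right and rows downward; lengths in mm; the calibration is good to about 2 mm. A picture is of the moment at which its call begins. camera_params takes no time and is no camera call.
A pose or a line that the arm cannot do raises ctrl.MotionError and nothing moves.
- ctrl.finish_job(): hands the job in, once; it reports no verdict.
The state is a dict: "t": time; "q": joint angles; "qvel": joint speeds; "tau": joint torques, N m; "eef_pos": TCP position; "eef_rot": TCP orientation; "force": force on the tool from outside, world axes, zero at the start; "wrist_torque": the same for the moment, N m; "grip_width": finger opening in mm.
Only numpy, scipy, OpenCV 4.12 (cv2) and the standard library are available. Lean on these libraries where they do the work, as an engineer would, in place of code of your own. Each camera call takes 0.05 s, during which the arm holds its last target.

## Working session

There is one attempt and no reset: what is moved stays moved. The work goes in short steps, each a Python script; the robot and the scene stay as the last script left them, time stands still between calls to the robot, and variables do not carry over. Pictures are saved under pics/ and viewed, and the job is handed in when it is done.

```bash
ls; mkdir -p pics; python3 - <<'E'
from plant import ctrl,sensors,optics
import cv2,numpy as np
for n in("scene","top"):
    p,d=optics.grab_frame(n); cv2.imwrite(f"pics/{n}0.png",p[:,:,::-1]); np.savez(f"{n}0.npz",p=p,d=d)
    c=optics.camera_params(n); print(n,c); print((d>0).mean(), d[d>0].min(), d.max())
print(sensors.read_state()); print(ctrl.tcp_to_tips)
E
```

```text
pics
scene {'mtx': array([[553.47259417,   0.        , 329.41077426],
       [  0.        , 553.47259417, 246.12479135],
       [  0.        ,   0.        ,   1.        ]]), 'R': array([[ 0.42606477, -0.90464842, -0.00894751],
       [-0.77271058, -0.35874634, -0.52365964],
       [ 0.47051798,  0.23002676, -0.85188058]]), 't': array([-107.31395727,  468.28231091, 1396.3270478 ])}
0.9958463541666667 688.4097 2548.4011
top {'mtx': array([[454.06404079,   0.        , 319.69953841],
       [  0.        , 454.06404079, 241.35282235],
       [  0.        ,   0.        ,   1.        ]]), 'R': array([[ 0.0219877 , -0.99974033,  0.00598431],
       [-0.98096447, -0.02272915, -0.19285254],
       [ 0.19293848, -0.00163001, -0.9812095 ]]), 't': array([ 122.63391823,  520.45440126, 1069.13148572])}
0.9961393229166666 493.52313 2009.0552
{'t': 0.1, 'q': array([ 1.15648801e+00,  2.07360789e-01,  1.54285089e+00,  5.71323020e-06,
        1.39349913e+00, -1.50544172e-01]), 'qvel': array([-8.83790445e-05, -1.30570381e-03, -4.91273100e-03, -6.74107187e-05,
       -1.06362519e-03, -3.49161315e-04]), 'tau': array([-3.80332840e-04, -3.84093726e+01, -2.92549020e+01, -2.84929129e-04,
        4.82244635e-03, -4.51192193e-06]), 'eef_pos': array([149.68177517, 554.50448051, 255.20818039]), 'eef_rot': array([[-9.65415044e-01,  2.60716431e-01, -8.57827740e-04],
       [ 2.60717642e-01,  9.65413155e-01, -1.93668924e-03],
       [ 3.23231479e-04, -2.09335975e-03, -9.99997757e-01]]), 'force': array([ 0.48224851,  0.35316253, -0.11537634]), 'wrist_torque': array([0.06324656, 0.00102958, 0.02273645]), 'grip_width': 85.6169622943063}
25.0
```

View pics/scene0.png

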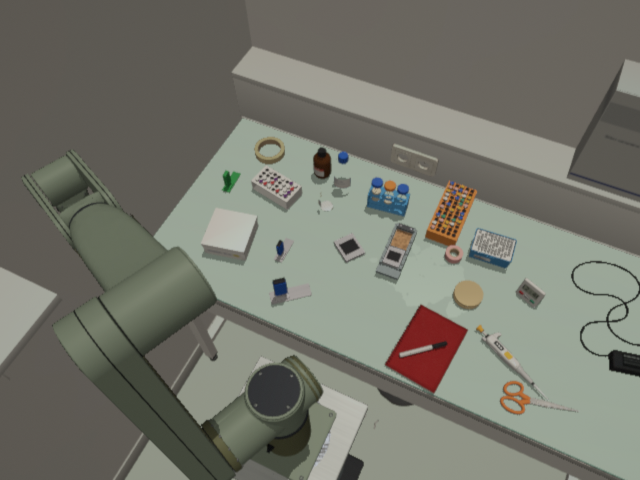

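View pics/top0.png

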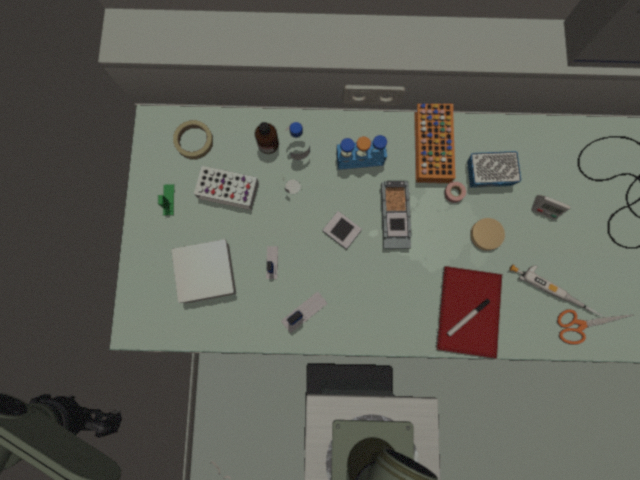

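The scene picture shows the cradle around (397,250), with the tile in its near bay. There are two blue lifters, a small one at (283,248) and a larger one at (290,290), plus a green one. In the top view the cradle is at (396,213), the small lifter at (271,264) and the decoy tile at (343,230). I'll zoom in next.

```bash
cat > h.py <<'E'
import numpy as np,cv2
from plant import ctrl,sensors,optics
def world(n,d):
    c=optics.camera_params(n);K,R,t=c["mtx"],c["R"],c["t"]
    v,u=np.mgrid[:480,:640]
    P=np.stack([(u-K[0,2])/K[0,0]*d,(v-K[1,2])/K[1,1]*d,d],-1)
    return (P-t)@R
def ray(n,u,v,z):
    c=optics.camera_params(n);K,R,t=c["mtx"],c["R"],c["t"]
    o=-R.T@t; r=R.T@np.linalg.solve(K,[u,v,1.]); return o+r*(z-o[2])/r[2]
E
python3 - <<'E'
from h import *
T=np.load("top0.npz");S=np.load("scene0.npz")
def crop(p,x,y,w,h,s): return cv2.resize(p[y:y+h,x:x+w,::-1],None,fx=s,fy=s,interpolation=cv2.INTER_CUBIC)
a=crop(T['p'],370,165,60,90,6); b=crop(T['p'],250,230,60,90,6)
cv2.imwrite("pics/zt.png",np.hstack([a,b]))
a=crop(S['p'],360,210,70,80,5); b=crop(S['p'],250,225,70,80,5)
cv2.imwrite("pics/zs.png",np.hstack([a,b]))
W=world("top",T['d'])
# height map print around cradle
for y in range(175,255,3): print(y,[int(round(W[y,x,2])) for x in range(374,422,3)])
print(W[213,396],W[264,271])
W=world("scene",S['d']);print("plane", W[300,380],W[260,330])
E
```

```text
175 [2, -2, 1, 0, 4, 3, -1, -4, 2, 0, -1, 4, -2, 3, 2, 44]
178 [0, 3, 1, 1, 0, -6, -1, -2, -4, 1, -2, 4, -2, -4, 6, 38]
181 [3, 1, -4, 0, 43, 1149, 43, 48, 46, 45, 43, -1, 1, -4, 15, 13]
184 [-1, 1, 4, 35, 45, 45, 42, 44, 45, 44, 42, 36, 1, -4, -1, -2]
187 [-2, -1, 1, 40, 26, 39, 37, 25, 30, 30, 31, 33, 0, 2, 0, -1]
190 [2, -3, -4, 35, 26, 26, 30, 26, 27, 28, 29, 39, 5, 3, 2, 2]
193 [0, -4, 0, 35, 25, 26, 24, 26, 27, 27, 25, 37, 2, 1, -3, -2]
196 [1, 0, 0, 34, 26, 25, 27, 27, 25, 27, 26, 35, 0, -1, 0, -1]
199 [0, -2, 1, 34, 22, 27, 25, 27, 32, 27, 26, 38, -2, 0, 1, 2]
202 [-3, 0, 2, 37, 28, 28, 27, 26, 27, 30, 25, 40, 1, 2, 1, -1]
205 [2, 0, 0, 36, 30, 28, 28, 27, 30, 29, 27, 37, 2, 0, 2, 2]
208 [-3, 1, -3, 38, 28, 26, 29, 31, 24, 29, 25, 34, 1, 3, 2, -1]
211 [-1, -1, -4, 36, 30, 28, 28, 26, 30, 32, 33, 39, 1, 3, -1, -5]
214 [2, 0, -1, 37, 32, 38, 37, 38, 38, 36, 38, 38, 1, 3, 3, -1]
217 [-4, 2, 1, 35, 30, 39, 39, 37, 34, 39, 33, 37, -1, -5, -4, -2]
220 [-1, 3, -4, 36, 36, 39, 37, 39, 39, 37, 36, 31, 36, 0, -5, -2]
223 [4, 4, -5, 36, 38, 36, 36, 41, 35, 35, 40, 35, 38, 0, -2, 4]
226 [-2, 0, 2, 30, 36, 36, 34, 39, 35, 37, 35, 33, 38, -3, 3, -2]
229 [-3, -2, -1, 30, 37, 38, 39, 42, 38, 35, 38, 31, 32, 0, 1, -4]
232 [-1, 1, -2, 29, 34, 34, 38, 38, 36, 37, 36, 27, 33, -2, -2, 0]
235 [-3, 0, -1, 25, 37, 37, 36, 34, 37, 41, 37, 38, 35, -1, 1, -3]
238 [2, -2, 3, 21, 22, 25, 23, 22, 22, 28, 24, 20, 18, -1, 2, 2]
241 [-2, -1, 1, 21, 21, 23, 23, 25, 26, 19, 24, 25, 22, -4, -1, -5]
244 [1, -2, 0, 22, 22, 28, 25, 18, 27, 23, 25, 28, 22, 0, 2, 1]
247 [-3, 0, -1, 18, 22, 26, 28, 25, 22, 25, 26, 25, 24, -2, -1, 3]
250 [-2, -1, 0, -4, 2, 3, -2, -1, -5, 0, 5, 2, 2, 3, -1, 1]
253 [2, 1, -1, 2, -1, -1, -4, -2, 0, 0, -2, 2, 4, -2, -2, 0]
[597.55955508 -56.88138412  37.48819137] [456.70580279 250.57495548  62.86889698]
plane [438.09186364 -72.29302592   3.02660144] [497.8292331  113.86767937   2.43064468]
```

```bash
python3 - <<'E'
from h import *
T=np.load("top0.npz")
W=world("top",T['d'])
for y in range(240,282,2): print(y,[int(round(W[y,x,2])) for x in range(258,286,1)])
E
```

```text
240 [0, -1, -2, -1, -5, 0, -3, -4, -1, -2, -6, -3, 0, -1, -1, 1, 2, -4, 0, 1, 1, 3, 0, -3, -7, -5, 1, 0]
242 [1, 1, 0, 0, -2, -2, -2, -4, -2, 0, -1, 0, 1, 1, -2, 2, -5, -4, -5, 1, 1, 3, -2, -3, -1, 2, -1, -1]
244 [-2, -2, 0, -1, -1, -3, -1, -3, 0, -1, 0, -3, 0, -1, -4, 0, 1, -1, 1, -3, 1, 1, 3, -2, 2, -4, 2, 1]
246 [-3, -3, -1, 0, 0, -5, -2, -1, -4, 4, 5, 0, 4, 1, -4, -3, -2, 0, 2, -1, 1, 2, -2, -1, 1, 2, -1, -3]
248 [-1, 0, 3, 1, 0, -2, 1, -2, 1, 3, -2, 2, 0, 0, 0, 3, 2, 2, 0, 1, -3, -3, -1, 2, 2, -2, -4, -4]
250 [-1, 3, 5, -4, 1, -5, -2, -1, 0, 2, -1, 0, 1, 3, 0, 5, 0, 0, 2, -3, -6, -1, -4, 0, -3, -5, -3, 4]
252 [-8, -2, -1, -2, 1, 3, 0, 2, -2, -1, 0, -2, -1, 2, 5, 1, 4, 4, 1149, 2, -1, 0, 2, -2, -2, -1, -1, -4]
254 [0, -2, -6, -4, 1, 3, 0, 0, 1, 2, -2, -1, 6, 3, 3, 1, 3, 1, 2, 2, -1, -2, -1, -2, 2, -1, -3, -4]
256 [2, -6, -2, -2, 0, -3, -1, 2, 8, 0, 4, 5, 2, 1, 1, 3, 3, 4, -1, 0, 0, -1, -1, -2, 1, 1, 0, 2]
258 [1, -3, -2, -1, 2, -5, 0, 0, 1, 0, 1, -1, 0, 3, 0, 0, 1, 2, 8, 0, -2, -2, 1, 0, -1, -3, -1, 0]
260 [-1, 2, 2, 0, 0, 2, -5, -1, -3, 6, 4, 5, 4, -2, 2, 1, 3, 1, 2, 2, 1, -4, -
[... 367 characters left out ...]
 -4, -1, 1, 60, 64, 68, 62, 64, 46, 24, 2, 5, 7, 0, 0, 1, -3, -5, 0, -2, -5, -1]
270 [-2, 0, 1, -3, -3, 3, -1, 2, -1, 69, 68, 67, 68, 66, 43, 22, 3, 4, 1, 0, 4, -1, -2, 1, -3, -2, -4, -2]
272 [0, -1, -1, 1, 1, -2, -1, -3, 3, 0, 47, 52, 49, 48, 35, 22, 3, 1, 0, -3, -3, -1, -1, -3, 0, -1, -2, 2]
274 [-3, -1, -5, 1, 1, -1, -3, -2, 0, -1, 2, 4, 6, 6, 6, 3, 9, 3, -1, 0, -1, -3, 3, -4, -4, 1, -2, 0]
276 [0, -2, -2, 0, 1, 1, 0, 0, 1, 3, -1, 4, -3, 0, 2, 1, 1, 0, 1, -1, 2, 0, -4, 6, 3, -3, -4, -3]
278 [-5, -3, -1, 3, 5, -4, 1, -6, -1, -1, 2, 2, 4, 1, -1, -1, 2, 1, 6, -3, -1, -3, 2, 0, 1, 5, -1, 0]
280 [1, -2, 2, -5, 0, 3, 2, -3, -2, -2, -2, -1, -1, -2, -2, -4, 1, 0, 2, 2, 0, -1, -1, 2, 2, -6, -8, 0]
```

View pics/zt.png

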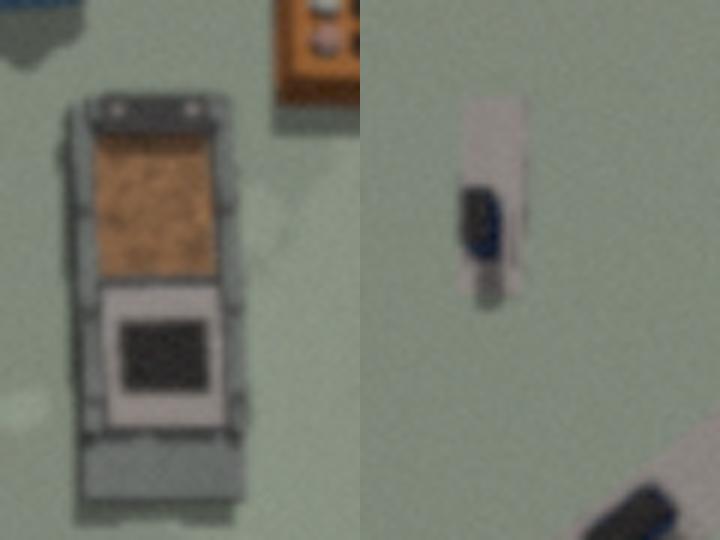

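View pics/zs.png

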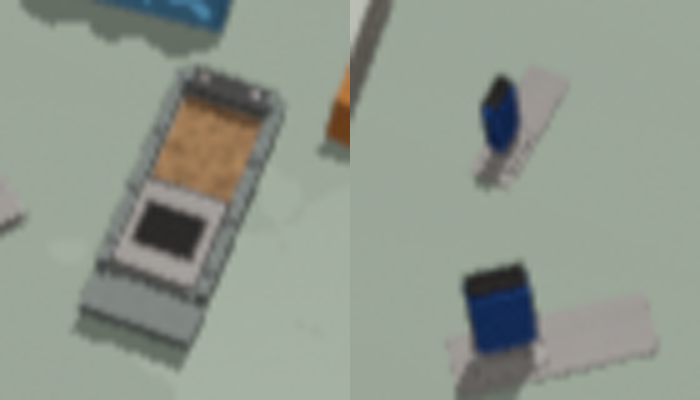

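```bash
cat > det.py <<'E'
from h import *
def rects(n,p,roi,z,thr=0,fn=None,show=None):
    """subpixel contour of R-G mask, cast onto plane z, min area rect"""
    x,y,w,h=roi; s=6
    q=cv2.resize(cv2.GaussianBlur(p,(3,3),0.7)[y:y+h,x:x+w].astype(np.float32),None,fx=s,fy=s,interpolation=cv2.INTER_CUBIC)
    m=(fn(q) if fn else (q[...,0]-q[...,1]>thr)).astype(np.uint8)
    cs,_=cv2.findContours(m,cv2.RETR_EXTERNAL,cv2.CHAIN_APPROX_NONE)
    c=max(cs,key=cv2.contourArea)[:,0,:].astype(float)
    px=(c+0.5)/s-0.5+[x,y]
    X=np.array([ray(n,u,v,z)[:2] for u,v in px],np.float32)
    r=cv2.minAreaRect(X); 
    if show: 
        o=q[...,::-1].copy(); cv2.drawContours(o,cs,-1,(0,0,255),1); cv2.imwrite(show,o)
    return r,X
E
python3 - <<'E'
from det import *
T=np.load("top0.npz")['p'];S=np.load("scene0.npz")['p']
for n,p,rt,rl in(("top",T,(380,205,36,36),(262,240,26,46)),("scene",S,(373,240,40,40),(268,232,32,36))):
    print(n,"bench/blade/tile RGB", p[245,258] if n=="top" else 0)
    r,X=rects(n,p,rt,36.2,fn=lambda q:(q[...,0]-q[...,1]>3)&(q.mean(2)>0),show=f"pics/{n}_tile.png");print("tile",r)
    r,X=rects(n,p,rl,2,fn=lambda q:(q[...,0]-q[...,1]>-1)|(q[...,2]-q[...,1]>5),show=f"pics/{n}_blade.png");print("blade",r)
W=world("top",np.load("top0.npz")['d'])
m=np.zeros((480,640),bool);m[172:256,374:420]=True
m&=(W[...,2]>14)&(W[...,2]<55)
l,lab,st,_=cv2.connectedComponentsWithStats(m.astype(np.uint8));k=1+np.argmax(st[1:,4])
P=W[lab==k];print("cradle",cv2.minAreaRect(P[:,:2].astype(np.float32)))
# tilt-free principal direction
m=np.zeros((480,640),bool);m[255:276,260:282]=True;m&=(W[...,2]>60)&(W[...,2]<75);P=W[m];print("cap",cv2.minAreaRect(P[:,:2].astype(np.float32)),P.mean(0))
ws=world("scene",np.load("scene0.npz")['d']);m=np.zeros((480,640),bool);m[230:270,260:300]=True;m&=(ws[...,2]>60)&(ws[...,2]<75);P=ws[m];print("cap",cv2.minAreaRect(P[:,:2].astype(np.float32)),P.mean(0))
a=[cv2.resize(cv2.imread(f"pics/{n}.png"),(300,300)) for n in("top_tile","top_blade","scene_tile","scene_blade")]
cv2.imwrite("pics/c1.png",np.vstack([np.hstack(a[:2]),np.hstack(a[2:])]))
E
```

```text
top bench/blade/tile RGB [125 133 121]
tile ((579.3056030273438, -57.1977424621582), (81.30413818359375, 54.333744049072266), 1.3566210269927979)
blade ((470.28778076171875, 255.3415069580078), (84.10509490966797, 28.625591278076172), 0.7981027364730835)
scene bench/blade/tile RGB 0
tile ((591.9818725585938, -56.913978576660156), (104.42420196533203, 54.5567626953125), 1.113673448562622)
blade ((471.0753479003906, 263.8564758300781), (82.6509017944336, 40.640403747558594), 1.4454063177108765)
cradle ((595.392578125, -57.56986618041992), (171.4000244140625, 70.56999969482422), 2.3885252475738525)
cap ((451.8117980957031, 255.18275451660156), (24.37860679626465, 10.178983688354492), 2.5655159950256348) [451.80109144 254.97605502  65.75471724]
cap ((450.8284912109375, 255.2267303466797), (30.048206329345703, 13.89543628692627), 3.6406004428863525) [450.89123127 255.06954544  66.16423385][ WARN:0@1.351] global loadsave.cpp:1063 imwrite_ Unsupported depth image for selected encoder is fallbacked to CV_8U.
```

View pics/c1.png

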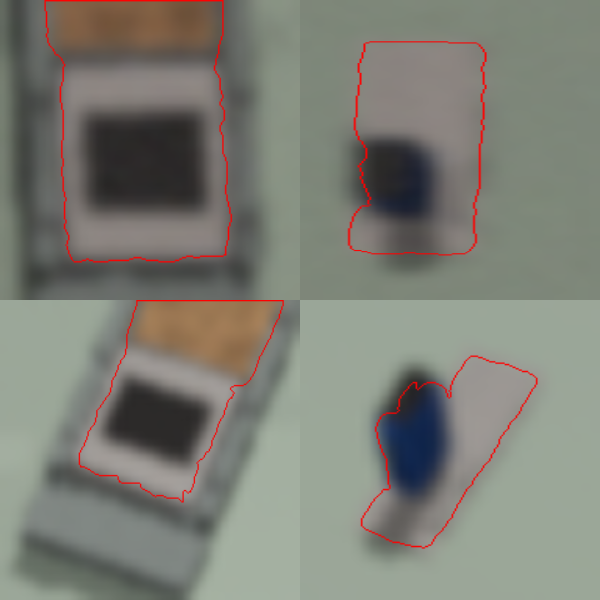

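```bash
python3 - <<'E' 2>/dev/null
from det import *
T=np.load("top0.npz")['p'];S=np.load("scene0.npz")['p']
def line(X,lo,hi,axis):
    v=X[lo(X)&hi(X)]
    return v
def sides(X,yaw0,c,L,Wd):
    d=np.array([np.cos(yaw0),np.sin(yaw0)]);e=np.array([-d[1],d[0]])
    A=(X-c)@d;B=(X-c)@e
    out={}
    for name,sel,sw in(("left",(B>Wd/2-4)&(abs(A)<L/2-6),0),("right",(B<-Wd/2+4)&(abs(A)<L/2-6),0),("front",(A>L/2-5)&(abs(B)<Wd/2-5),1),("back",(A<-L/2+5)&(abs(B)<Wd/2-5),1)):
        if sel.sum()<10: out[name]=None;continue
        a,b=(A[sel],B[sel]) if not sw else (B[sel],A[sel])
        k=np.polyfit(a,b,1); r=abs(b-np.polyval(k,a)); g=r<1.0
        if g.sum()>10:k=np.polyfit(a[g],b[g],1)
        out[name]=(round(float(np.degrees(np.arctan(k[0]))),2),round(float(k[1]),2))
    return out
for n,p,rt,rl in(("top",T,(380,205,36,36),(262,240,26,46)),("scene",S,(373,240,40,40),(268,232,32,36))):
    r,X=rects(n,p,rl,2,fn=lambda q:(q[...,0]-q[...,1]>-1)|(q[...,2]-q[...,1]>5)); print(n,"blade",sides(X,0,np.array([470.3,255.3]),84,28))
    r,X=rects(n,p,rt,36.2,fn=lambda q:(q[...,0]-q[...,1]>3)&(q[...,0]-q[...,2]<22)); print(n,"tile",r,sides(X,0.0,np.array([569.,-57.2]),60,50))
    # cradle relief floor front/cradle outer edges: bench greenish vs grey
    x=(376,178,42,78)if n=="top" else (366,218,52,70)
W=world("top",np.load("top0.npz")['d'])
m=np.zeros((480,640),bool);m[172:256,374:420]=True
m&=(W[...,2]>14)&(W[...,2]<55)
P=W[m]
# width & axis: per-row extremes of solid height mask
rows=[(W[y,np.where(m[y])[0][0]],W[y,np.where(m[y])[0][-1]]) for y in range(186,248)]
a=np.array([(l+r)/2 for l,r in rows]);k=np.polyfit(a[:,0]-595,a[:,1],1);print("axis dy/dx",np.degrees(np.arctan(k[0])),"y at 595",k[1])
cols=range(386,409);print("front x",np.median([W[np.where(m[:,c])[0][-1],c,0] for c in cols]),"back x",np.median([W[np.where(m[:,c])[0][0],c,0] for c in cols]))
f=W[239:248,386:410];print("relief z",np.median(f[...,2]));f=W[216:234,386:408];print("tile z",np.median(f[...,2]))
f=W[190:209,388:406];print("seat z",np.median(f[...,2])); b=W[225:245,425:440,2];print("bench",np.median(b),np.median(W[245:270,285:300,2]))
W=world("scene",np.load("scene0.npz")['d']);print("scene: relief/tile/seat/bench",[np.median(W[a:b,c:d,2]) for a,b,c,d in((272,276,382,392),(250,264,388,398),(232,244,396,405),(275,285,430,440))])
E
```

```text
top blade {'left': (2.68, 13.03), 'right': (0.36, -13.68), 'front': (0.19, 41.9), 'back': (0.01, -41.7)}
```

```bash
python3 - <<'E' 
from det import *
T=np.load("top0.npz")['p'];S=np.load("scene0.npz")['p']
for n,p in(("top",T),("scene",S)):
    pts={"top":[(398,236),(386,225),(397,192),(385,200),(397,244)],"scene":[(384,268),(398,240)]}[n]
    print(n,[p[v,u].tolist() for u,v in pts])
def fit(n,p,a,b,z,fn,nm):
    """edge along segment a-b (pixels): gradient peak along normal, subpixel; returns world pts line"""
    g=cv2.GaussianBlur(p.astype(np.float32)@np.array(fn,np.float32),(0,0),0.7)
    a=np.array(a,float);b=np.array(b,float);t=(b-a)/np.linalg.norm(b-a);nr=np.array([-t[1],t[0]])
    R=[]
    for s in np.linspace(0.08,.92,30):
        c=a+(b-a)*s; o=np.arange(-3.,3.01,.1)
        q=c+o[:,None]*nr
        v=cv2.remap(g,q[:,:1].astype(np.float32),q[:,1:].astype(np.float32),cv2.INTER_CUBIC)[:,0]
        d=abs(np.gradient(v)); i=np.argmax(d); 
        if 2<i<len(o)-3: R.append(ray(n,*(q[i]),z)[:2])
    R=np.array(R);l=cv2.fitLine(R.astype(np.float32),cv2.DIST_HUBER,0,.01,.01)[:,0]
    d=l[:2]*np.sign(l[0] if abs(l[0])>abs(l[1]) else l[1])
    res=np.abs((R-l[2:])@np.array([-d[1],d[0]]))
    print(n,nm,"ang",round(np.degrees(np.arctan2(d[1],d[0])),2),"mid",np.round(np.median(R,0),1),"n",len(R),"res",round(np.median(res),2))
L=[1/3]*3
# top px coords: zoom /6 + (370,165)
o=lambda u,v:(370+u/6,165+v/6)
fit("top",T,o(104,290),o(108,425),36.2,L,"tile left")
fit("top",T,o(218,290),o(226,425),36.2,L,"tile right")
fit("top",T,o(108,429),o(226,426),36.2,L,"tile near")
fit("top",T,o(80,500),o(243,500),23,L,"relief front")
fit("top",T,o(243,440),o(243,495),23,L,"relief right")
fit("top",T,o(76,440),o(78,495),23,L,"relief left")
fit("top",T,o(120,320),o(120,395),36.2,L,"inlay left")
fit("top",T,o(209,320),o(209,395),36.2,L,"inlay right")
fit("top",T,o(120,321),o(209,319),36.2,L,"inlay far")
fit("top",T,o(120,392),o(209,392),36.2,L,"inlay near")
fit("top",T,o(97,140),o(99,270),26.2,[1,0,-1],"pad left")
fit("top",T,o(215,140),o(216,270),26.2,[1,0,-1],"pad right")
fit("top",T,o(98,276),o(216,276),26.2,[1,0,-1],"pad near")
o=lambda u,v:(360+u/5,210+v/5)
fit("scene",S,o(135,245),o(187,260),36.2,L,"inlay near")
fit("scene",S,o(150,203),o(208,220),36.2,L,"inlay far")
fit("scene",S,o(150,203),o(134,245),36.2,L,"inlay left")
fit("scene",S,o(206,222),o(189,262),36.2,L,"inlay right")
fit("scene",S,o(80,303),o(190,340),23,L,"relief front")
E
```

```text
top [[82, 80, 78], [97, 100, 95], [129, 94, 69], [92, 84, 80], [105, 110, 106]]
scene [[129, 136, 132], [154, 118, 83]]
top tile left ang 3.65 mid [567.6 -40.5] n 30 res 1.6
top tile right ang 3.5 mid [573.8 -82.3] n 17 res 0.83
top tile near ang 91.06 mid [540.8 -61. ] n 30 res 0.23
top relief front ang 88.47 mid [511.7 -37.9] n 7 res 0.15
top relief right ang 0.61 mid [524.2 -94.4] n 30 res 0.29
top relief left ang 0.54 mid [522.5 -23.1] n 30 res 0.2
top inlay left ang 0.91 mid [567.4 -41.6] n 30 res 0.12
top inlay right ang 1.15 mid [568.3 -77.1] n 30 res 0.12
top inlay far ang 91.76 mid [585.  -60.5] n 30 res 0.14
top inlay near ang 91.34 mid [553.8 -60.2] n 30 res 0.0
top pad left ang 3.34 mid [636.5 -31.3] n 30 res 0.49
top pad right ang 0.4 mid [637.8 -82.1] n 30 res 0.31
top pad near ang 91.16 mid [608.3 -59.3] n 30 res 0.22
scene inlay near ang 93.9 mid [556.7 -59.6] n 30 res 0.77
scene inlay far ang 95.92 mid [587.4 -58.9] n 30 res 0.91
scene inlay left ang 0.21 mid [568.3 -39.2] n 30 res 0.73
scene inlay right ang 4.7 mid [570.7 -75. ] n 30 res 0.67
scene relief front ang 92.21 mid [513.8 -61.5] n 30 res 0.69
```

```bash
cat > rob.py <<'E'
from h import *
def Rz(deg):
    a=np.radians(deg);c,s=np.cos(a),np.sin(a)
    return np.array([[c,-s,0],[s,c,0],[0,0,1.]])@np.diag([1.,-1,-1])
YL=0.5; YC=1.0
def st(msg=""):
    s=sensors.read_state();print(msg,"t",round(s['t'],2),"p",np.round(s['eef_pos'],2),"F",np.round(s['force'],2),"w",round(s['grip_width'],1),flush=True);return s
E
python3 - <<'E'
from rob import *
for p,y in(((451.8,255,46),YL),((440,-60,100),YC),((470,-60,70),YC),((560,-58,80),YC)):
    q=ctrl.solve_ik(np.array(p,float),Rz(y));print(q)
ctrl.move_ptp(np.array([451.8,255,130.]),Rz(YL));st()
ctrl.gripper_to(50);st()
ctrl.move_l(np.array([451.8,255,47.]),vel=120);s=st();print(s['eef_rot'].round(4))
ctrl.gripper_to(10,force=30);st("closed")
p,d=optics.grab_frame("top");cv2.imwrite("pics/g1.png",cv2.resize(p[215:305,230:330,::-1],None,fx=6,fy=6))
E
```

```text
[ 3.46910029e-01  3.67167596e-01  1.83363206e+00 -4.44089210e-16
  9.40792996e-01  1.90897971e+00]
[-3.30880515e-01  1.32519320e-01  1.99187567e+00 -4.44089210e-16
  1.01719766e+00  1.22246252e+00]
[-3.09919415e-01  2.44511066e-01  1.93581553e+00 -4.44089210e-16
  9.61266057e-01  1.24342362e+00]
[-2.56917624e-01  3.87939421e-01  1.71060240e+00 -4.44089210e-16
  1.04305083e+00  1.29642541e+00]
 t 1.89 p [451.78 255.5  130.23] F [ 0.48 -0.18  0.99] w 85.3
 t 2.33 p [451.74 255.19 130.05] F [ 0.97 -0.17 -0.69] w 50.0
 t 3.17 p [452.43 255.22  47.53] F [-0.36  0.48 -0.47] w 50.3
[[ 1.0e+00  8.7e-03  1.1e-03]
 [ 8.7e-03 -1.0e+00  4.0e-04]
 [ 1.1e-03 -4.0e-04 -1.0e+00]]
closed t 3.59 p [452.46 255.31  47.82] F [-0.39  0.12  3.04] w 12.3
```

View pics/g1.png

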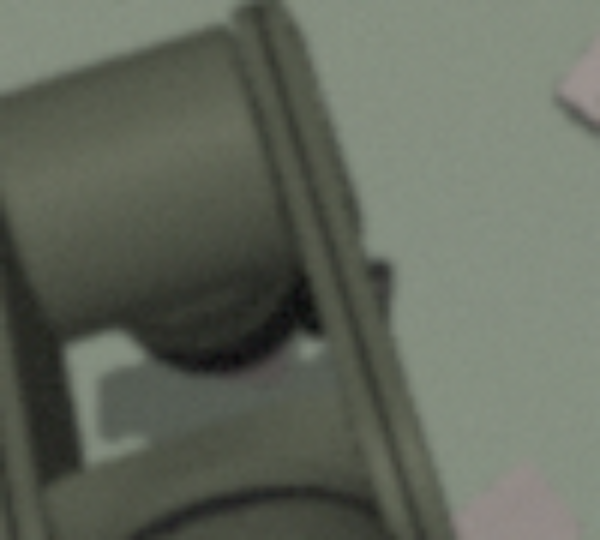

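```bash
cat >> rob.py <<'E'
U=np.array([np.cos(np.radians(YC)),np.sin(np.radians(YC))])
def xy(c):  # cradle x of TCP (ridge at 604)
    p=np.array([569,-58.3])+U*(c+604-569); return p
def P(c,z): return np.array([*xy(c),z])
def cx(p): return (np.asarray(p)[:2]-[569,-58.3])@U-35
E
python3 - <<'E'
from rob import *
ctrl.gripper_to(10,force=80);st("firm")
ctrl.move_l(np.array([452.4,255.3,115.]),vel=120);st("up")
ctrl.move_ptp(P(-135,115),Rz(YC));st("over")
ctrl.move_l(P(-135,80),vel=100);ctrl.hold(0.2);st("pre")
p,d=optics.grab_frame("scene");cv2.imwrite("pics/e1.png",cv2.resize(p[200:320,330:450,::-1],None,fx=4.5,fy=4.5,interpolation=cv2.INTER_CUBIC))
p,d=optics.grab_frame("top");cv2.imwrite("pics/e1t.png",cv2.resize(p[165:285,340:460,::-1],None,fx=4.5,fy=4.5,interpolation=cv2.INTER_CUBIC))
E
```

```text
firm t 3.86 p [452.51 255.37  47.89] F [-0.91 -0.07  6.46] w 12.0
up t 4.58 p [451.6  254.97 114.18] F [-0.28 -0.15 -0.33] w 12.2
over t 5.78 p [468.89 -59.23 114.66] F [ 0.11  0.03 -0.93] w 12.2
pre t 6.47 p [469.76 -60.14  80.77] F [ 0.63 -0.25 -1.15] w 11.8
```

View pics/e1.png

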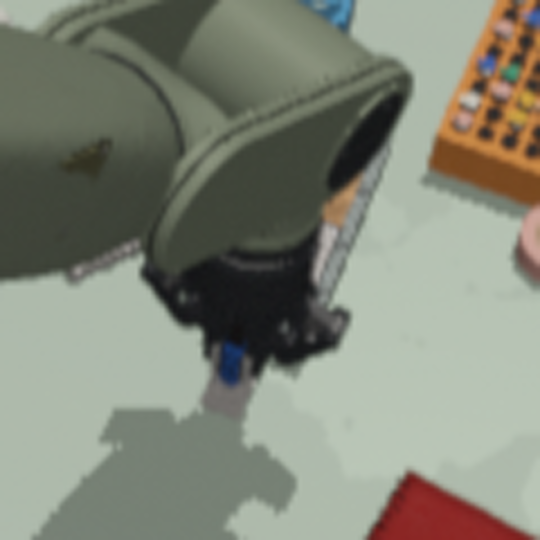

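View pics/e1t.png

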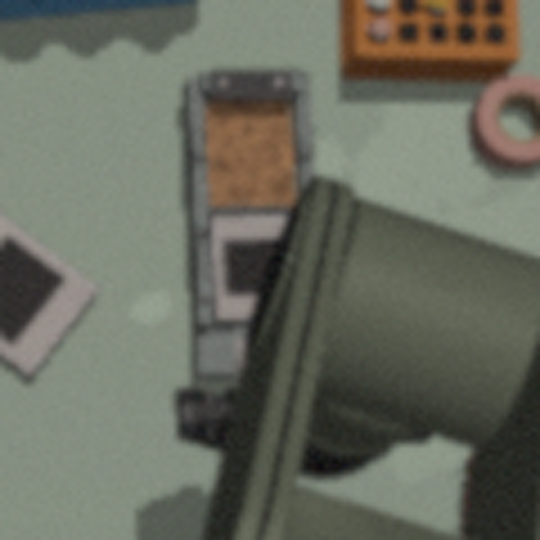

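The gripper holds the blue lifter in front of the cradle, with the blade over the relief entry. Next I feel for the floor.

```bash
python3 - <<'E'
from rob import *
A=[]
for i in range(12):
    ctrl.hold(0.02);s=sensors.read_state();A.append(np.r_[s['eef_pos'],s['force'],s['wrist_torque']])
A=np.array(A);print(A.mean(0).round(3),A.std(0).round(3),sensors.read_state()['eef_rot'].round(4).tolist())
r=ctrl.move_l(P(-135,64),vel=10,threshold=2.0);print(r)
A=[]
for i in range(10):
    ctrl.hold(0.02);s=sensors.read_state();A.append(np.r_[s['eef_pos'],s['force'],s['wrist_torque']])
A=np.array(A);print(A.mean(0).round(3),A.std(0).round(3));st()
E
```

```text
[ 4.69308e+02 -6.01770e+01  8.04050e+01 -9.60000e-02  2.17000e-01
 -1.33000e+00 -1.40000e-02 -0.00000e+00 -1.10000e-02] [0.117 0.023 0.118 0.502 0.356 0.466 0.032 0.033 0.034] [[0.9998, 0.0173, 0.0004], [0.0173, -0.9998, -0.0001], [0.0004, 0.0001, -1.0]]
True
[ 4.68906e+02 -6.00350e+01  7.20120e+01 -6.28000e-01 -5.80000e-02
  4.74600e+00 -3.60000e-02 -1.75000e-01 -8.00000e-03] [0.022 0.011 0.019 0.737 0.435 0.709 0.026 0.048 0.023]
 t 7.83 p [468.87 -60.06  71.98] F [1.27 0.27 5.72] w 11.9
```

```bash
cat >> rob.py <<'E'
def avg(n=10,dt=0.02,msg=None):
    A=[]
    for i in range(n):
        ctrl.hold(dt);s=sensors.read_state();A.append(np.r_[s['eef_pos'],s['force'],s['wrist_torque']])
    A=np.array(A).mean(0)
    if msg is not None: print(msg,"t",round(s['t'],2),"cx",round(cx(A),2),"y",A[1].round(2),"z",A[2].round(2),"F",A[3:6].round(2),"M",A[6:].round(3),flush=True)
    return A
E
python3 - <<'E'
from rob import *
for z in (72.4,72.8,73.2,73.6):
    ctrl.move_l(P(-135,z),vel=8);a=avg(6,msg=f"cmd {z}")
    if a[5]<-0.6: break
E
```

```text
cmd 72.4 t 8.31 cx -135.06 y -60.03 z 72.26 F [ 0.21 -0.02  1.18] M [-0.026 -0.15   0.017]
cmd 72.8 t 8.66 cx -135.54 y -59.87 z 72.43 F [-0.01 -0.18 -0.81] M [ 0.006  0.001 -0.014]
```

```bash
python3 - <<'E'
from rob import *
ctrl.move_l(P(-135,73.2),vel=10);avg(5,msg="pre")
r=ctrl.move_l(P(-118,73.2),vel=20,threshold=2.0);avg(5,msg=f"a {r}")
if not r:
    r=ctrl.move_l(P(-100,73.2),vel=12,threshold=2.0);avg(8,msg=f"b {r}")
E
```

```text
pre t 8.99 cx -135.09 y -60.0 z 73.12 F [ 0.24  0.16 -0.99] M [-0.012  0.01  -0.005]
a False t 10.07 cx -118.18 y -59.7 z 73.14 F [ 0.11  0.04 -1.5 ] M [0.01  0.002 0.005]
b True t 11.1 cx -108.88 y -59.33 z 72.37 F [ 0.36 -0.28  1.14] M [-0.032 -0.184 -0.009]
```

```bash
python3 - <<'E'
from rob import *
ctrl.move_l(P(-109,73.0),vel=8);avg(8,msg="re")
ctrl.move_l(P(-109,73.2),vel=8);avg(8,msg="re2")
r=ctrl.move_l(P(-102,73.2),vel=12,threshold=2.0);avg(8,msg=f"b {r}")
E
```

```text
re t 11.53 cx -109.45 y -59.48 z 72.65 F [ 0.24 -0.24 -1.04] M [0.007 0.016 0.   ]
re2 t 11.91 cx -109.04 y -59.58 z 73.18 F [-0.16 -0.05 -1.48] M [-0.035 -0.     0.004]
b True t 12.34 cx -108.45 y -59.39 z 72.53 F [-0.15 -0.12  1.66] M [-0.05  -0.22   0.001]
```

```bash
python3 - <<'E'
from rob import *
ctrl.move_l(P(-109.2,73.2),vel=8);avg(8,msg="re")
for c in(-108.8,-108.4,-108,-107.6,-107.2,-106.8):
    ctrl.move_l(P(c,73.2),vel=10);a=avg(6,msg=f"{c}")
    if a[3]<-2: break
E
```

```text
re t 12.79 cx -109.73 y -59.47 z 72.87 F [-0.03  0.17 -0.52] M [-0.011  0.031  0.001]
-108.8 t 13.14 cx -108.89 y -59.54 z 73.06 F [-0.2   0.11 -1.07] M [-0.008  0.004  0.016]
-108.4 t 13.49 cx -108.38 y -59.58 z 73.2 F [ 0.15  0.14 -0.96] M [ 0.011 -0.011  0.013]
-108 t 13.84 cx -108.02 y -59.56 z 73.18 F [ 0.34 -0.19 -1.33] M [0.005 0.008 0.002]
-107.6 t 14.19 cx -107.87 y -59.53 z 73.11 F [-1.3  -0.08 -0.8 ] M [-0.013  0.186  0.005]
-107.2 t 14.54 cx -107.76 y -59.48 z 73.0 F [-2.83 -0.29  0.22] M [-0.036  0.498  0.014]
```

Butt contact is at TCP −107.9 with the tip at the step (−47.5), and the floor is at TCP z 72.35. Now I lever, keeping the tip on a circular path.

```bash
cat >> rob.py <<'E'
# tip (top front edge) coordinates relative ridge-middle/seat -> TCP
def tip(x,z): return P(x-60.4, z+75.55-2)
def path(th,s=44.3):
    t=np.radians(th); B=-3-(3*np.tan(t) if th<72.5 else 10*np.sin(t)); 
    return B-s*np.cos(t), s*np.sin(t)
def snap(nm):
    a=[]
    for n,(x,y) in(("scene",(340,195)),("top",(350,165))):
        p,d=optics.grab_frame(n);a.append(cv2.resize(p[y:y+100,x:x+90,::-1],None,fx=4.4,fy=4.4,interpolation=cv2.INTER_CUBIC))
    cv2.imwrite(f"pics/{nm}.png",np.hstack(a))
E
python3 - <<'E'
from rob import *
ctrl.move_l(tip(-48.0,-0.5),vel=10)
for th in(4,12,20,28,36,44):
    x,z=path(th);print(th,round(x,1),round(z,1));ctrl.move_l(tip(x,z),vel=25);avg(4,msg=th)
snap("l1")
E
```

```text
4 -47.4 3.1
4 t 15.18 cx -107.29 y -59.67 z 76.97 F [-0.15 -0.42 -1.61] M [-0.004 -0.02   0.001]
12 -47.0 9.2
12 t 15.63 cx -107.19 y -59.61 z 82.95 F [ 0.19  0.16 -1.29] M [-0.009 -0.015 -0.013]
20 -45.7 15.2
20 t 16.09 cx -106.0 y -59.57 z 88.84 F [ 0.38  0.18 -1.81] M [-0.01   0.034 -0.01 ]
28 -43.7 20.8
28 t 16.55 cx -103.95 y -59.54 z 94.5 F [ 0.18  0.58 -1.8 ] M [-0.013  0.031 -0.003]
36 -41.0 26.0
36 t 17.0 cx -101.25 y -59.5 z 99.75 F [-0.21 -0.38 -1.47] M [-0.034  0.049 -0.01 ]
44 -37.8 30.8
44 t 17.45 cx -98.0 y -59.43 z 104.46 F [-0.53 -0.35 -1.44] M [-0.035  0.047  0.008]
```

View pics/l1.png

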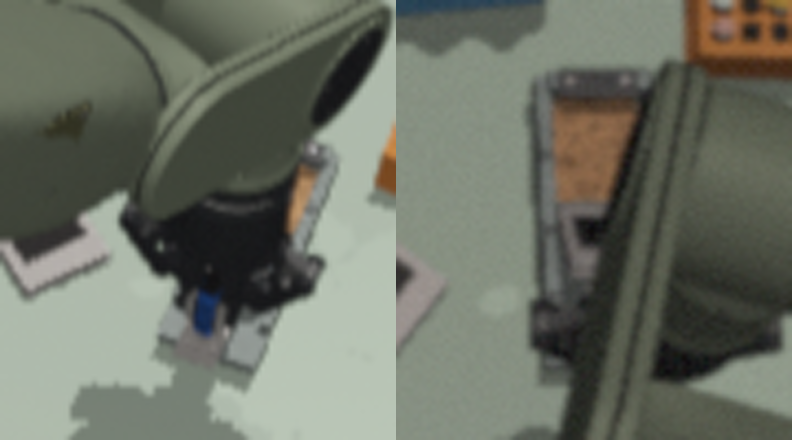

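In the top view the tile is foreshortened, running from about row 212 to row 229, so it is up near 44°. I continue.

```bash
python3 - <<'E'
from rob import *
for th in(52,60,67,72,80,86):
    x,z=path(th);print(th,round(x,1),round(z,1));ctrl.move_l(tip(x,z),vel=22);avg(4,msg=th)
snap("l2")
E
```

```text
52 -34.1 34.9
52 t 18.02 cx -94.36 y -59.38 z 108.58 F [-0.14 -0.14 -1.61] M [-0.018  0.042 -0.012]
60 -30.3 38.4
60 t 18.47 cx -90.61 y -59.28 z 112.02 F [-0.31  0.02 -1.72] M [-0.016  0.06   0.011]
67 -27.4 40.8
67 t 18.86 cx -87.63 y -59.24 z 114.44 F [-0.08  0.04 -1.35] M [ 0.011  0.018 -0.041]
72 -25.9 42.1
72 t 19.18 cx -86.23 y -59.19 z 115.76 F [ 0.21 -0.06 -1.12] M [-0.015  0.058  0.009]
80 -20.5 43.6
80 t 19.64 cx -80.83 y -59.12 z 117.2 F [-0.27 -0.36 -1.6 ] M [-0.015  0.024 -0.008]
86 -16.1 44.2
86 t 20.07 cx -76.36 y -59.03 z 117.76 F [-0.08  0.19 -1.6 ] M [-0.011  0.015 -0.011]
```

View pics/l2.png

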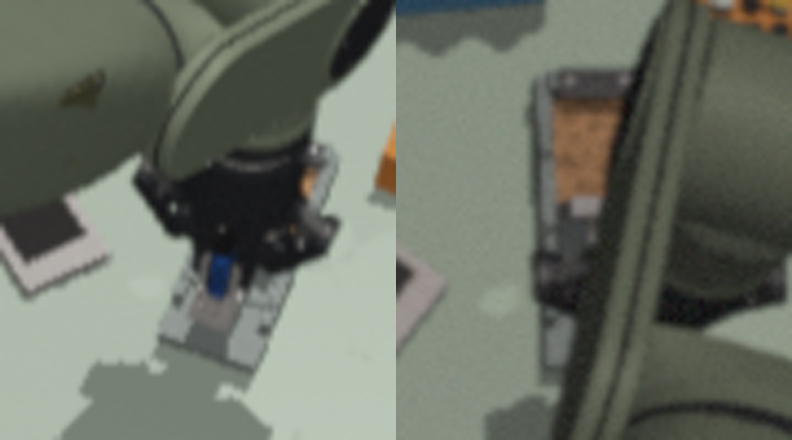

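The top view shows only the tile's bright narrow end, near crop (585,205), so it stands almost upright. I push it over gently in small steps.

```bash
python3 - <<'E'
from rob import *
for x in(-12,-9,-6,-3,0):
    ctrl.move_l(tip(x,44.5),vel=15);avg(4,msg=x)
snap("l3")
E
```

```text
-12 t 20.66 cx -72.34 y -58.95 z 118.06 F [-0.35  0.35 -1.25] M [ 0.007 -0.015  0.034]
-9 t 21.07 cx -69.34 y -58.9 z 118.04 F [ 0.05  0.27 -1.25] M [0.006 0.044 0.015]
-6 t 21.49 cx -66.37 y -58.86 z 118.04 F [ 0.12 -0.16 -1.06] M [-0.026  0.025 -0.004]
-3 t 21.91 cx -63.34 y -58.79 z 118.05 F [-0.12  0.22 -1.29] M [ 0.002 -0.01  -0.016]
0 t 22.32 cx -60.33 y -58.74 z 118.06 F [-0.17 -0.62 -1.6 ] M [-0.012 -0.003 -0.003]
```

View pics/l3.png

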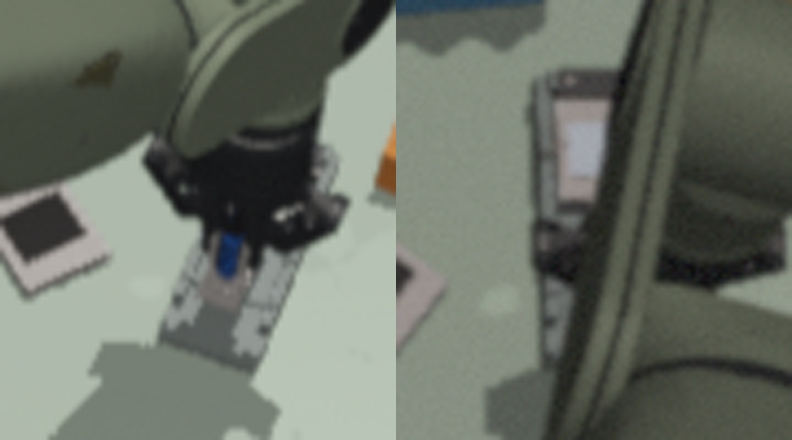

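The tile now lies white face up in the far bay, with its near edge at about top-view row 212, by the ridge. Next I push it home.

```bash
python3 - <<'E'
from rob import *
ctrl.move_l(tip(-28,44.5),vel=80);ctrl.move_l(tip(-28,7.0),vel=60);ctrl.hold(0.15);b=avg(10,msg="low")
r=ctrl.move_l(tip(3,7.0),vel=25,threshold=4);avg(5,msg=f"push {r}")
if not r:
    for x in np.arange(4,9.1,0.5):
        ctrl.move_l(tip(x,7.0),vel=12);a=avg(5,msg=f"{x:.1f}")
        if a[3]<-2.5: break
E
```

```text
low t 24.02 cx -88.02 y -59.34 z 81.04 F [ 0.1   0.13 -1.25] M [0.02  0.003 0.   ]
push False t 25.49 cx -57.57 y -58.68 z 80.52 F [ 0.09  0.35 -1.29] M [ 0.003 -0.003 -0.003]
4.0 t 25.82 cx -56.43 y -58.66 z 80.54 F [-0.16 -0.13 -1.23] M [ 0.002  0.029 -0.004]
4.5 t 26.16 cx -55.91 y -58.65 z 80.52 F [ 0.19 -0.27 -1.34] M [ 0.005  0.042 -0.013]
5.0 t 26.49 cx -55.37 y -58.66 z 80.55 F [-0.08 -0.34 -0.88] M [0.007 0.037 0.011]
5.5 t 26.82 cx -54.86 y -58.65 z 80.55 F [-0.29  0.24 -1.4 ] M [0.02  0.052 0.02 ]
6.0 t 27.16 cx -54.36 y -58.64 z 80.55 F [-0.32 -0.22 -1.02] M [-0.022  0.039 -0.018]
6.5 t 27.49 cx -53.85 y -58.64 z 80.56 F [-0.04  0.21 -1.36] M [-0.016  0.021 -0.004]
7.0 t 27.82 cx -53.36 y -58.63 z 80.55 F [ 0.34 -0.08 -1.27] M [0.016 0.039 0.001]
7.5 t 28.16 cx -52.85 y -58.61 z 80.55 F [-0.33  0.43 -1.52] M [-0.002  0.055  0.004]
8.0 t 28.49 cx -52.61 y -58.61 z 80.49 F [-1.35 -0.07 -0.97] M [-0.016  0.209 -0.009]
8.5 t 28.82 cx -52.46 y -58.56 z 80.34 F [-2.35 -0.3   0.06] M [-0.066  0.539 -0.008]
9.0 t 29.16 cx -52.33 y -58.55 z 80.25 F [-5.03 -0.46  1.01] M [-0.116  0.881 -0.003]
```

```bash
python3 - <<'E'
from rob import *
x=9.0
for i in range(4):
    x+=0.25;ctrl.move_l(tip(x,7.0),vel=10);a=avg(8,msg=f"{x:.2f}")
    if a[3]<-6.6: break
a=avg(35,msg="hold")
E
```

```text
9.25 t 29.54 cx -52.28 y -58.52 z 80.19 F [-5.5  -0.75  1.37] M [-0.11   0.953 -0.011]
9.50 t 29.93 cx -52.24 y -58.51 z 80.12 F [-6.26 -0.6   1.28] M [-0.139  1.031 -0.012]
9.75 t 30.31 cx -52.2 y -58.49 z 80.07 F [-6.17 -1.09  1.62] M [-0.129  1.102 -0.01 ]
10.00 t 30.69 cx -52.16 y -58.48 z 80.01 F [-6.76 -0.84  1.4 ] M [-1.580e-01  1.164e+00 -1.000e-03]
hold t 31.27 cx -52.16 y -58.48 z 80.01 F [-6.78 -0.97  1.81] M [-1.490e-01  1.174e+00  1.000e-03]
```

```bash
python3 - <<'E'
from rob import *
ctrl.move_l(tip(7,7.2),vel=15);avg(5,msg="off")
ctrl.move_l(tip(-20,8),vel=60);ctrl.move_l(tip(-20,60),vel=120);
ctrl.move_ptp(np.array([440,200,135.]),Rz(0));avg(5,msg="away")
snap("h1");p,d=optics.grab_frame("scene");cv2.imwrite("pics/h1s.png",p[:,:,::-1])
E
```

```text
off t 31.71 cx -52.66 y -58.68 z 81.06 F [-0.35  0.02 -1.56] M [-0.001  0.122  0.001]
away t 34.03 cx -158.78 y 199.08 z 134.87 F [ 0.35 -0.16 -1.56] M [ 0.002 -0.001  0.016]
```

View pics/h1.png

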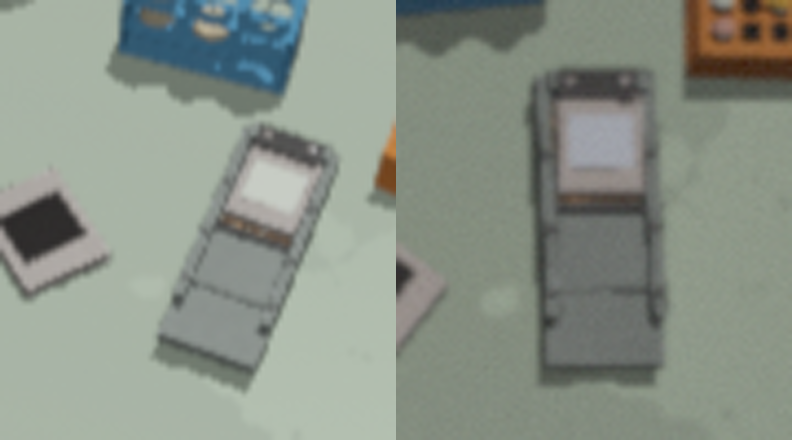

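View pics/h1s.png

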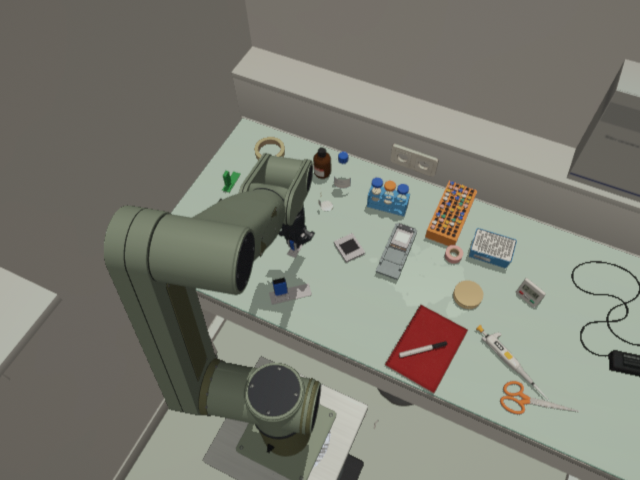

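The tile sits white face up against the far stop, with the bay floor showing as a brown strip between it and the ridge in both views. Next I return the lifter to its original open spot.

```bash
python3 - <<'E'
from rob import *
ctrl.move_ptp(np.array([452,255,115.]),Rz(YL))
ctrl.move_l(np.array([452,255,55.]),vel=90);ctrl.hold(0.1);avg(5,msg="pre")
r=ctrl.move_l(np.array([452,255,44.]),vel=12,threshold=2.0);a=avg(8,msg=f"touch {r}")
ctrl.gripper_to(10,force=20);avg(5,msg="soft")
ctrl.gripper_to(24);avg(4,msg="rel");ctrl.gripper_to(50);ctrl.hold(0.2)
ctrl.move_l(np.array([452,255,140.]),vel=100);
ctrl.move_ptp(np.array([330,380,250.]),Rz(0));avg(5,msg="clear")
a=[]
for n,(x,y) in(("scene",(250,215)),("top",(240,225))):
    p,d=optics.grab_frame(n);cv2.imwrite(f"pics/f_{n}.png",p[:,:,::-1]);np.savez(f"f_{n}.npz",p=p,d=d);a.append(cv2.resize(p[y:y+100,x:x+90,::-1],None,fx=4.4,fy=4.4,interpolation=cv2.INTER_CUBIC))
cv2.imwrite("pics/f1.png",np.hstack(a))
E
```

```text
pre t 35.53 cx -145.78 y 255.27 z 55.83 F [-0.14  0.2  -1.2 ] M [-0.004 -0.029  0.003]
touch True t 36.29 cx -146.56 y 255.04 z 47.89 F [-0.13  0.56  4.85] M [-0.029 -0.14  -0.015]
soft t 36.59 cx -146.57 y 255.03 z 47.89 F [-0.16  0.58  5.53] M [ 0.003 -0.17  -0.022]
rel t 36.93 cx -148.38 y 254.36 z 46.41 F [-0.28 -0.26  0.31] M [ 0.     0.016 -0.006]
clear t 39.51 cx -266.15 y 378.86 z 248.43 F [-0.   -0.24  0.31] M [-0.017  0.003 -0.025]
```

View pics/f1.png

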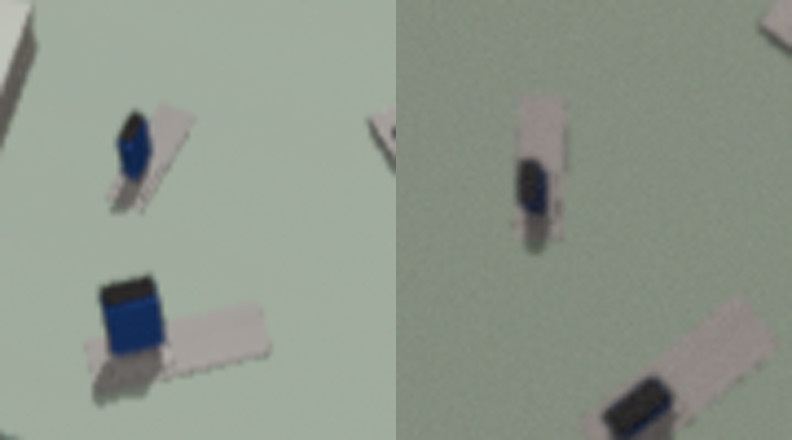

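View pics/f_top.png

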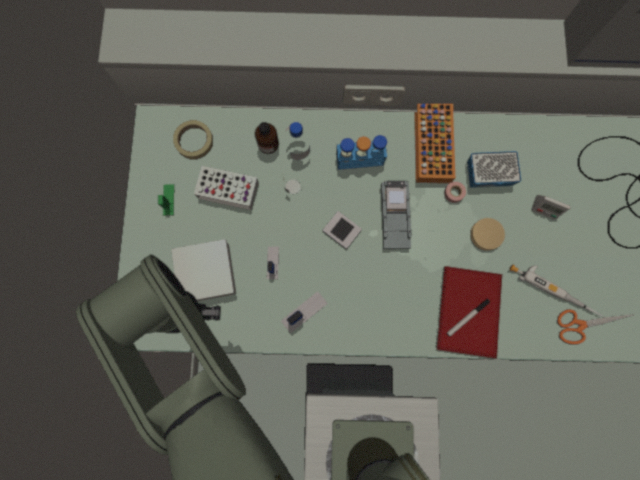

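The lifter stands upright at top-view (271,265) with its cap at the same place as before. The tile is white side up at (397,198), and nothing else has moved. Handing in.

```bash
python3 - <<'E'
from rob import *
ctrl.finish_job()
E
```

```text
the job is handed in; nothing more can be done
```

The job is done and handed in at about 39.5 s on the robot's clock, against the 64 s limit. The tile lies white face up at the far stop, and the lifter stands upright and released on the bench, back where it started.

- **Finding the step:** I felt the blade onto the relief floor (about 24 mm above the bench) and slid it under the tile until it butted against the step. The first two stops while sliding under the tile were false triggers: the blade had sunk and touched the floor again. I confirmed the real butt by small steps, at up to about 2.8 N.
- **Turning the tile:** I levered the tile up with the blade tip and pushed it past upright, and it dropped into the far bay. The force change stayed around 1 N or less throughout.
- **Seating it:** I pushed the tile home and pressed at about 6.8 N for more than half a second, and above 5 N for about 2 s in all. The tile met the stop with the blade tip about 8 mm past the ridge, which matches the stated home position.
- **Last checks:** The final pictures show the tile seated, the lifter upright and clear of the cradle, and the things around it unmoved. My closest checks for the bystanders were by eye, and I could not check for marks on the tile or cradle.
- **Heavier contacts:** The heaviest readings were about 6 N on the relief floor and again when setting the lifter down. While the grip was firmed up on the lifter, still standing on the bench, the reading reached about 6.5 N.

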